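Clamp the staining dishes on the orbital shaker and put their lids on

ROBOT

A 6-joint arm with a two-finger parallel gripper is mounted at the origin on the work surface. World frame = base frame: x ahead of the robot, y to its left, z up, the work surface at z = 0. Lengths are in mm, angles in rad, forces in N, time in s.
With the tool pointing down it reaches from about 300 to 775 mm from the base axis. Payload 14.6 kg.
Tool frame: the origin (TCP) lies on the centre line of the jaws, within the pads' length; the fingertips stand 19 mm ahead of it and the grasp point (between the pads) is the TCP (bot.tip_reach is the distance from the TCP to the fingertips, in mm); z points along the fingers, y is the line along which they close (so a half turn about z gives the same grasp; the last joint's range is limited). The gripper opens to 85 mm and grips with 20 to 120 N. Pads are 22 mm wide; open, the fingers measure 114 mm over their backs; the gripper's body (76 mm by 85 mm) begins 54 mm behind the grasp point. The pads swing forward as they close: fully open they stand 13 mm farther back than shut.
Start: joints at [1.222, 0.3, 1.521, -0, 1.321, -0.067], TCP at [152.944, 528.297, 250.281] pointing down, gripper open.
Joint ranges: [-3.03, 3.03], [-0.79, 2.21], [0.23, 2.52], [-1.04, 4.18], [0, 3.07], [-2.55, 2.55]. Speed limits (rad/s): [2.22, 2.22, 2.57, 3.14, 3.14, 3.14].

INTERFACE

Orientations are given as a unit quaternion [w, x, y, z].
In Python, from rig import bot gives the robot as it stands. Calls block until the motion is done:
- bot.move_to(position, orientation): joint-space move of the TCP to a pose.
- bot.servo_line(position, attitude=None, speed=150, until_force=None): straight line of the TCP; attitude=None keeps the orientation; speed is the mean speed in mm/s. With until_force (N) it stops when the force on the tool has changed by that much, and returns True; else False.
- bot.move_joints(angles): joint-space move.
- bot.move_gripper(opening, grip_force=None): finger opening in mm; grip_force is the grip in N (None keeps the last); returns when the fingers have stopped.
- bot.dwell(seconds).
- bot.ik(position, orientation): joint angles nearest the present ones, or None.
- bot.read_state(): the state.
- bot.read_camera(name): name is "scene" or "top" or "wrist"; returns a dict with "image" (400x640x3 uint8, blue, green, red), "depth" (400x640 float32, mm along the optical axis (not along the pixel's ray), 0 where there is no reading), "fovy" (degrees; the focal length in pixels is half the picture's height over the tangent of half this angle, whatever the lens; pixels are square), "cx", "cy" (the principal point, pixels), "eye" and "attitude" of the camera in the world; the wrist camera has in their place "mount" (4x4, takes a point from camera to tool coordinates, whose origin is the TCP and whose axes are the flange's). Camera axes: x right, y down, z forward; pixel columns grow to the right and rows downward; lengths in mm; the calibration is good to about 2 mm. A picture is of the moment at which its call begins: read the wrist's pose just before it.
A pose or a line that the arm cannot do raises bot.MotionError and nothing moves.
- bot.finish_job(): hands the job in; it is judged then, once.
The state is a dict: "clock": time; "joint_positions": joint angles; "qvel": joint speeds; "effort": joint torques, N m; "ee_pos": TCP position; "tool_rot": TCP orientation; "ft_force": force on the tool from outside, world axes, zero at the start; "moment": the same for the moment, N m; "grip_width": finger opening in mm; "grip_force": force on a finger pad.
Only numpy, scipy, OpenCV 4.12 (cv2) and the standard library are available. Lean on these libraries where they do the work, as an engineer would, in place of code of your own. Each camera call takes 0.05 s, during which the arm holds its last target. There are 200 camera calls.

TASK

Load the orbital shaker: flip the clamp's cam lever up and draw the bar back, stand every open staining dish on the platform in a row, lengthwise between bar and rail with its end flush against the fixed rail and fully within the rail's length, then push the bar up flush against the dishes and flip the lever fully down to lock it. Each dish must end up with a lid on it, rim down and sitting fully home (a lid left over may stay where it is). Do not push the other things on the bench about.

Things in the scene. Friction and masses are not known exactly. Their poses are not given: they have to be found in the camera images.
- shaker: Fixed orbital shaker, white housing; flat platform with dark grey mat, 244 (x) x 302 (y) mm. Origin on the bench under the platform's middle, platform top 105 mm above it. x points from the sliding clamp bar to the fixed rail, y runs along both, z up. The rail, 290 mm long, 24 mm high, centred on y = 0, on the far side from the robot, has its inner face at x = +100 mm.
- clamp_bar (a joint): Slide of the clamp bar along the shaker's x (m). Aluminium bar parallel to the rail, 290 mm long, 14 mm thick, top 24 mm above the platform. Free gap from its face to the rail = 96 mm + this value: 0 is closest, 0.06 fully drawn back (to the shaker's -x). Slides at about 1.5 N with the cam lever up; held fast when it is down.
- clamp_lever (a joint): Angle of the clamp's cam lever (rad): 0 = up and free (10 degrees past vertical), 1.4 = folded down and locked, lying to the shaker's +y, 20 degrees above level. The cam starts to bind at about 0.7 and then takes up to about 10 N at the grip to turn; the lever stays where it is left.
- lever_grip (a point): Point to hold on the cam lever's arm, 68 mm from its hinge. The arm is a steel bar with a black end, 14 mm wide (18 at the end) along the shaker's x, 11 mm thick, 88 mm long from the hinge. A sideways push on it shifts the freed bar. It turns in the y-z plane: from the hinge, the grip lies 68 mm x (sin a along y, cos a up), a = joint value - 0.17.
- lever_hinge (a point): Middle of the cam lever's hinge, 22 mm above the platform, 58 mm behind the bar's face (to the shaker's -x), at shaker y = 0. The hinge pin runs along the shaker's x. It travels with the bar. The cam bears on a steel brake strip with a low border, 3 mm high, 38 mm wide, lying on the platform from shaker x = -126 to -42 mm.
- bar_knob (a point): Point to hold on the bar's pull knob, which draws and pushes the bar: a black upright cylinder 20 mm across, from 26 to 60 mm above the platform. The point is on its axis, 47 mm above the platform, 50 mm behind the bar's face, at shaker y = -100 mm; it travels with the bar.
- dish1: Open staining dish, a white plastic tub with glass slides lying in it: 100 mm long (x), 60 mm wide (y), 42 mm high, walls 4 mm, about 0.2 kg; origin at the middle of its underside, z up. All dishes are alike, either end may face the rail. Starts upright on the bench; None from the start means it is not there.
- dish2: Open staining dish, a white plastic tub with glass slides lying in it: 100 mm long (x), 60 mm wide (y), 42 mm high, walls 4 mm, about 0.2 kg; origin at the middle of its underside, z up. All dishes are alike, either end may face the rail. Starts upright on the bench; None from the start means it is not there.
- dish3: Open staining dish, a white plastic tub with glass slides lying in it: 100 mm long (x), 60 mm wide (y), 42 mm high, walls 4 mm, about 0.2 kg; origin at the middle of its underside, z up. All dishes are alike, either end may face the rail. Starts upright on the bench; None from the start means it is not there.
- lid1: Dark grey dish lid, 112 (x) x 72 (y) mm, about 0.1 kg, all alike, starting rim down on the bench. Origin at the middle of the rim's lower edge; rim 10 mm deep, goes outside the dish with 3 mm play all round; plate top at 14 mm. Seated, the origin is 32 mm above the dish's. On top a grip bar 60 (x) x 14 (y) mm, 26 high, top at 40 mm.
- lid2: Dark grey dish lid, 112 (x) x 72 (y) mm, about 0.1 kg, all alike, starting rim down on the bench. Origin at the middle of the rim's lower edge; rim 10 mm deep, goes outside the dish with 3 mm play all round; plate top at 14 mm. Seated, the origin is 32 mm above the dish's. On top a grip bar 60 (x) x 14 (y) mm, 26 high, top at 40 mm.
- lid3: Dark grey dish lid, 112 (x) x 72 (y) mm, about 0.1 kg, all alike, starting rim down on the bench. Origin at the middle of the rim's lower edge; rim 10 mm deep, goes outside the dish with 3 mm play all round; plate top at 14 mm. Seated, the origin is 32 mm above the dish's. On top a grip bar 60 (x) x 14 (y) mm, 26 high, top at 40 mm.
- wash_bottle: Bystander, not part of the job: white wash bottle with a bent spout, 62 mm across, 150 mm to its cap; origin at the middle of its underside.
- amber_bottle: Bystander, not part of the job: amber glass bottle, 60 mm across, 120 mm high; origin at the middle of its underside.
- beaker: Bystander, not part of the job: glass beaker, 64 mm across, 85 mm high; origin at the middle of its underside.
- forceps: Bystander, not part of the job: steel forceps lying flat, 125 mm long; origin at the middle of its underside.

How it is judged:
By the outcome, as a careful person would: the job done as asked, in the order asked, and still so for the second after the job is handed in, with the robot touching nothing.
Of dish1, dish2, dish3 only 2 to 3 are there at a start; the rules pass over those that are not, and their reading is None.
At some moment in a run one of dish1, dish2, dish3, lid1, lid2, lid3 may be knocked a few centimetres aside while the robot is not near it.
Once in a run the grip may slacken for a moment while it holds something.
It also fails if it takes over 210 s, if anything falls off the work surface, if the arm or the gripper's body presses on something with over 40 N, if the wrist force passes 120 N, or if a joint passes its speed limit or range.

## Working session

There is one attempt and no reset: what is moved stays moved. The work goes in short steps, each a Python script; the robot and the scene stay as the last script left them, time stands still between calls to the robot, and variables do not carry over. Pictures are saved under pics/ and viewed, at most 14 in all, crops included, and the job is handed in when it is done.

```bash
ls; mkdir -p pics; python3 - <<'E'
from rig import bot
import cv2,numpy as np
for n in ("top","scene"):
    c=bot.read_camera(n); cv2.imwrite(f"pics/{n}0.png",c["image"]); np.savez(f"pics/{n}0.npz",**c)
    print(n,{k:v for k,v in c.items() if k not in("image","depth")})
s=bot.read_state();print(s)
E
```

```text
pics
top {'fovy': 43.34741304546735, 'cx': 324.32678119742997, 'cy': 198.83276270042637, 'eye': array([ 264.26559906, -101.91032002, 1441.32551947]), 'attitude': array([ 0.07017889, -0.69615663,  0.7106757 , -0.0733547 ])}
scene {'fovy': 57.48735897274056, 'cx': 317.17354491728355, 'cy': 195.77455710398328, 'eye': array([1328.23204167, -117.43967925, 1072.44770209]), 'attitude': array([-0.2514903 ,  0.67988746,  0.64360873, -0.24550656])}
{'clock': 0.1, 'joint_positions': array([ 1.22237256e+00,  3.00423154e-01,  1.52152810e+00, -8.38697187e-06,
        1.32070691e+00, -6.66177067e-02]), 'qvel': array([-9.51994238e-04, -1.88920663e-03, -1.64998626e-03, -3.56270235e-04,
       -3.59727329e-05, -1.07497767e-03]), 'effort': array([ 1.13906091e-03, -5.44381928e+01, -3.62360537e+01, -4.69581971e-05,
        3.06444781e-03,  5.19262500e-07]), 'ee_pos': array([152.89741155, 528.11792302, 249.77001742]), 'tool_rot': array([-1.05791116e-04,  1.40436200e-01,  9.90089587e-01, -5.22164170e-04]), 'ft_force': array([-0.63569682, -0.65959444,  0.74638104]), 'moment': array([-0.00792691, -0.00937422,  0.02816383]), 'grip_force': 0.0, 'grip_width': 85.45743522100018}
```

View pics/top0.png

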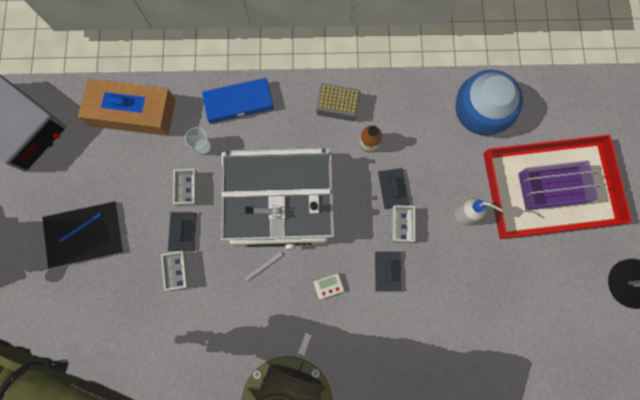

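View pics/scene0.png

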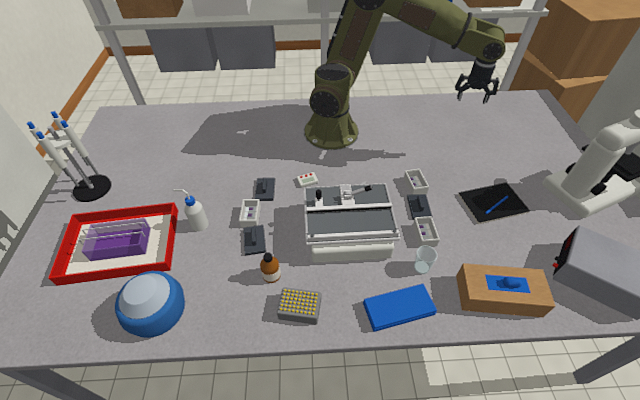

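The top view shows dishes at about (184,187), (174,270) and (403,223). Lids are at (182,231), (394,188) and (389,271), and the shaker is at (277,196) with the lever folded left (+y). The forceps lie at (265,265).

```bash
cat > h.py <<'E'
import numpy as np, cv2
from rig import bot
from scipy.spatial.transform import Rotation as R
def rot(q): return R.from_quat(np.roll(q,-1)).as_matrix()
def cloud(c,st=None):
    "world xyz per pixel (400x640x3), nan where no depth"
    d=c["depth"].astype(float); f=200/np.tan(np.radians(c["fovy"])/2)
    v,u=np.mgrid[0:400,0:640]
    P=np.stack([(u-c["cx"])/f*d,(v-c["cy"])/f*d,d],-1)
    if "mount" in c:
        M=np.array(c["mount"]); P=P@M[:3,:3].T+M[:3,3]
        P=P@rot(st["tool_rot"]).T+st["ee_pos"]
    else: P=P@rot(c["attitude"]).T+c["eye"]
    P[d<=0]=np.nan
    return P
def hmap(P,img,x0,x1,y0,y1,res=1.0):
    "sorted points in a region"
    m=(P[...,0]>x0)&(P[...,0]<x1)&(P[...,1]>y0)&(P[...,1]<y1)
    return P[m],img[m]
def rect(pts):
    r=cv2.minAreaRect(pts[:,:2].astype(np.float32)); b=cv2.boxPoints(r)
    e=[b[1]-b[0],b[2]-b[1]]; e=max(e,key=np.linalg.norm)
    return np.array(r[0]),sorted(r[1]),np.arctan(e[1]/e[0]) if abs(e[0])>1e-6 else np.pi/2
def down(yaw):
    "tool pointing down, tool y axis (closing) at angle yaw+90deg from world x, i.e. object long axis yaw"
    m=R.from_euler("z",yaw)*R.from_euler("x",np.pi)
    return np.roll(m.as_quat(),1)
E
python3 - <<'E'
from h import *
c=dict(np.load("pics/top0.npz")); c={k:(v if v.ndim else float(v)) for k,v in c.items()}
P=cloud(c)
for n,(u,v) in dict(bench=(350,260),d1=(184,187),d2=(174,270),d3=(403,223),l1=(182,231),l2=(394,188),l3=(389,271),plat=(277,170),rail=(277,154),forc=(265,265),lever=(249,210),knob=(314,202)).items():
    print(n,P[v,u].round(1))
for n,(u,v) in dict(d1=(184,187),d2=(174,270),d3=(403,223),l1=(182,231),l2=(394,188),l3=(389,271)).items():
    o=P[v,u]; m=(np.hypot(P[...,0]-o[0],P[...,1]-o[1])<75)&(P[...,2]>7)
    k=cv2.connectedComponentsWithStats(m.astype(np.uint8)); lab=k[1]
    l=np.bincount(lab[v-8:v+9,u-8:u+9].ravel())[1:].argmax()+1
    z=P[lab==l]; print(n,rect(z),z[:,2].max().round(1))
m=(abs(P[...,2]-105)<5)&(abs(P[...,1])<300); print("plat",rect(P[m]),m.sum(),np.median(P[m][:,2]))
m=(abs(P[...,2]-129)<5)&(abs(P[...,1])<300)&(P[...,0]>450); print("tall",P[m].min(0),P[m].max(0))
st=bot.read_state(); w=bot.read_camera("wrist"); print({k:v for k,v in w.items() if k not in("image","depth")}); W=cloud(w,st); print(W[::100,::160].round(0).tolist())
cv2.imwrite("pics/w0.png",w["image"])
E
```

```text
bench [ 382.3 -181.4   -6.6]
d1 [604.5 298.9   3. ]
d2 [363.4 317.8   5.8]
d3 [ 484.5 -337.1    4.8]
l1 [471.2 293.6  26.1]
l2 [ 581.  -311.2   38.5]
l3 [ 346.  -285.7   39.3]
plat [623.2  17.3 104.7]
rail [663.4  15.6 122.8]
forc [371.5  59.7  13.9]
lever [502.6  84.8 161.2]
knob [519.8 -83.6 163.7]
d1 (array([601.64581299, 288.28970337]), [63.69068908691406, 108.05300903320312], np.float32(0.039437804)) 50.9
d2 (array([371.64883423, 312.29071045]), [84.91238403320312, 129.5709991455078], np.float32(-0.043044694)) 49.4
d3 (array([ 494.75015259, -327.85464478]), [87.86460876464844, 130.37843322753906], np.float32(-0.053297978)) 50.9
l1 (array([464.32122803, 298.59054565]), [75.31768035888672, 134.04588317871094], np.float32(-0.04739623)) 48.0
l2 (array([ 577.30194092, -315.35986328]), [74.7465591430664, 136.77049255371094], np.float32(0.16069807)) 49.8
l3 (array([ 348.16210938, -286.42153931]), [72.0558090209961, 111.76336669921875], np.float32(-0.019623563)) 47.3
plat (array([451.73031616,  65.79373169]), [368.6183166503906, 771.2919311523438], np.float32(-0.42993137)) 6825 106.0141
[... 174 characters left out ...]
406, 'mount': array([[-1.12871131e-04, -9.51186426e-01, -3.08616867e-01,
         7.90526960e+01],
       [ 9.99999476e-01,  2.06725489e-04, -1.00287957e-03,
         1.92146357e-01],
       [ 1.01772441e-03, -3.08616818e-01,  9.51185904e-01,
        -1.23139456e+02],
       [ 0.00000000e+00,  0.00000000e+00,  0.00000000e+00,
         1.00000000e+00]])}
[[[-90.0, 275.0, -0.0], [-46.0, 426.0, 2.0], [-3.0, 575.0, 0.0], [40.0, 725.0, -0.0]], [[-7.0, 224.0, 1.0], [40.0, 386.0, -0.0], [87.0, 549.0, 0.0], [134.0, 712.0, -2.0]], [[91.0, 160.0, 0.0], [142.0, 340.0, 0.0], [194.0, 518.0, -0.0], [246.0, 697.0, -1.0]], [[209.0, 86.0, 1.0], [267.0, 283.0, 0.0], [324.0, 481.0, 0.0], [381.0, 678.0, -0.0]]]
```

```bash
python3 - <<'E'
from h import *
for n,p in dict(L=(535,250,330),S=(600,0,350),Rr=(535,-250,330)).items():
    for a in (0,np.pi):
        q=bot.ik(p,down(a)); print(n,a,None if q is None else q.round(2))
    done=False
    for a in (0,):
        bot.move_to(p,down(a)); bot.dwell(0.2)
        st=bot.read_state(); c=bot.read_camera("wrist"); cv2.imwrite(f"pics/v{n}.png",c["image"])
        np.savez(f"pics/v{n}.npz",image=c["image"],P=cloud(c,st)); print(st["clock"],st["ee_pos"])
E
python3 - <<'E'
import cv2,numpy as np
a=[cv2.resize(cv2.imread(f"pics/v{n}.png"),(400,250)) for n in("L","Rr")]
b=cv2.resize(cv2.imread("pics/vS.png"),(560,350))
o=np.zeros((600,800,3),np.uint8);o[:250,:400]=a[0];o[:250,400:]=a[1];o[250:,:560]=b
cv2.imwrite("pics/m1.png",o)
E
```

```text
L 0 [ 0.38  0.35  1.28 -0.    1.52  1.95]
L 3.141592653589793 [ 0.38  0.35  1.28  0.    1.52 -1.2 ]
2.1 [534.7051426  250.50930395 329.94721074]
S 0 [-0.06  0.37  1.21 -0.    1.57  1.51]
S 3.141592653589793 [-0.06  0.37  1.21  0.    1.57 -1.63]
3.3667 [599.94837543   1.26328072 349.9628609 ]
Rr 0 [-0.5   0.35  1.28 -0.    1.52  1.07]
Rr 3.141592653589793 [-0.5   0.35  1.28  0.    1.52 -2.07]
4.6333 [ 535.53058104 -248.92218187  330.09186012]
```

View pics/m1.png

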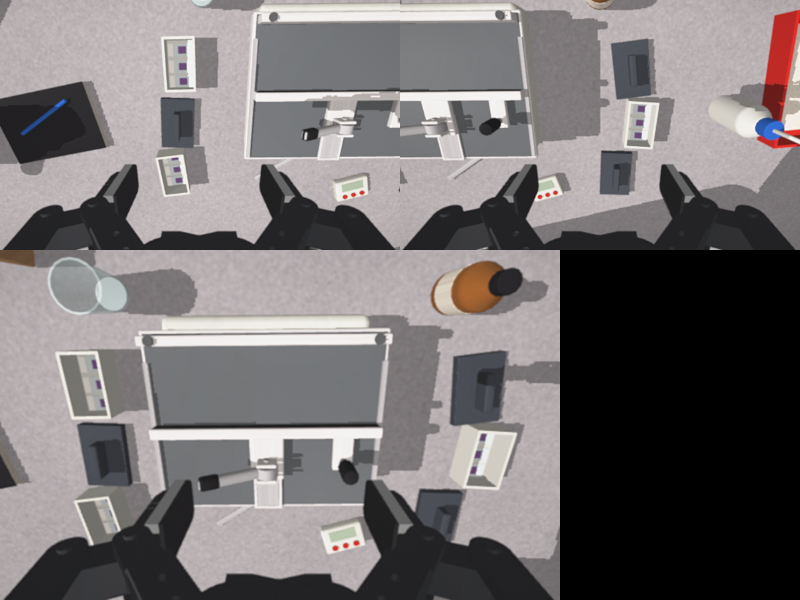

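The mosaic shows the left dishes and lid, the right lids and dish, and the shaker with the bar nearly closed, the lever lying to +y and the knob on the right. Now I'll extract poses.

```bash
cat >> h.py <<'E'
def objs(P,box,kind):
    """kind dish: rim points z 34..50 ; lid: grip bar z 32..46. box: x0,x1,y0,y1"""
    x,y,z=P[...,0],P[...,1],P[...,2]
    base=(x>box[0])&(x<box[1])&(y>box[2])&(y<box[3])
    out=[]
    n,lab,s,_=cv2.connectedComponentsWithStats((base&(z>6)&(z<60)).astype(np.uint8))
    for l in range(1,n):
        if s[l,4]<150: continue
        p=P[lab==l]; c=p[:,:2].mean(0); 
        hi=p[(p[:,2]>32)&(p[:,2]<52)]
        if len(hi)>20: out.append((rect(hi),rect(p),len(hi),np.median(hi[:,2])))
    return out
E
python3 - <<'E'
from h import *
np.set_printoptions(precision=2,suppress=True)
for n,b in dict(L=(300,720,200,400),Rr=(300,720,-400,-200)).items():
    P=np.load(f"pics/v{n}.npz")["P"]
    for o in objs(P,b,0): print(n,o)
d=np.load("pics/vS.npz");P=d["P"];img=d["image"];x,y,z=P[...,0],P[...,1],P[...,2]
inb=(abs(y)<210)&(x>380)&(x<740)
p=P[inb&(abs(z-105)<4)]; print("platform z",np.median(p[:,2]),rect(p))
p=P[inb&(abs(z-129)<4)&(x>600)]; print("rail",rect(p),np.median(p[:,2]))
p=P[inb&(abs(z-129)<4)&(x<600)]; 
# bar: cols
for yy in (-100,-60,60,100):
    q=P[inb&(abs(y-yy)<6)&(z>100)]; 
    r=q[(q[:,2]>124)&(q[:,2]<135)]; h,e=np.histogram(r[:,0],np.arange(420,720,4)); print(yy,[(int(e[i]),int(h[i])) for i in np.nonzero(h)[0]])
p=P[inb&(z>142)&(z<175)&(y>0)]; print("lever",rect(p),p[:,2].max())
p=P[inb&(z>160)&(y<0)&(y>-150)]; print("knob",rect(p),p[:,2].max(),len(p))
E
```

```text
L ((array([702.58, 245.94]), [8.319643020629883, 37.785194396972656], np.float32(1.531437)), (array([704.36, 245.52]), [13.426970481872559, 41.578338623046875], np.float32(1.5672761)), 86, np.float64(41.96563025131101))
L ((array([598.84, 287.24]), [60.31257629394531, 100.18621063232422], np.float32(0.022879308)), (array([598.84, 287.2 ]), [60.39446258544922, 100.1072769165039], np.float32(0.02044764)), 1103, np.float64(41.18191052796709))
L ((array([405.5 , 311.27]), [63.30795669555664, 192.5885009765625], np.float32(0.09989923)), (array([418.29, 302.74]), [79.74526977539062, 224.3068084716797], np.float32(-0.0519452)), 1468, np.float64(39.640860366509344))
Rr ((array([ 703.64, -250.82]), [9.249100685119629, 43.521034240722656], np.float32(1.5450814)), (array([ 705.52, -251.02]), [13.372673034667969, 49.89080810546875], np.float32(1.5590957)), 164, np.float64(42.240620746170265))
Rr ((array([ 523.6 , -337.08]), [64.87738800048828, 189.46331787109375], np.float32(-0.0115209)), (array([ 535.86, -327.53]), [81.03038024902344, 220.46730041503906], np.float32(0.1339944)), 1713, np.float6
[... 416 characters left out ...]
344482422, 289.28887939453125], np.float32(-1.5602247)) 128.32467378033112
-100 [(548, 11), (552, 42), (556, 37), (560, 48), (564, 7), (660, 12), (664, 48), (668, 48), (672, 48)]
-60 [(548, 12), (552, 41), (556, 35), (560, 56), (564, 1), (660, 12), (664, 48), (668, 48), (672, 45)]
60 [(548, 26), (552, 38), (556, 39), (560, 43), (660, 24), (664, 50), (668, 61), (672, 13)]
100 [(548, 25), (552, 40), (556, 37), (560, 36), (660, 37), (664, 49), (668, 60), (672, 12)]
lever (array([506.59,  54.45]), [17.51508331298828, 85.36739349365234], np.float32(-1.5225621)) 167.82392707265265
knob (array([574. , -64.4]), [59.71461486816406, 138.03350830078125], np.float32(0.64472026)) 419.63873868794184 18445
```

```bash
cat >> h.py <<'E'
YAW=0.0106; O=np.array([561.9,16.5,0.]); RS=R.from_euler("z",YAW).as_matrix()
def S(x,y,z): return O+RS@np.array([x,y,z+105.])
def inS(p): return RS.T@(np.asarray(p)-O)-[0,0,105]
def lever(hx,j,r=68.): a=j-0.17; return S(hx,r*np.sin(a),22+r*np.cos(a))
def force(): return np.round(bot.read_state()["ft_force"],1)
def grab(tag):
    bot.dwell(0.15); st=bot.read_state(); c=bot.read_camera("wrist"); P=cloud(c,st)
    cv2.imwrite(f"pics/{tag}.png",c["image"]); np.savez(f"pics/{tag}.npz",image=c["image"],P=P); return P,c["image"]
E
python3 - <<'E'
from h import *
hx=inS([506.6,54,0])[0]; print("hx",hx)
q=down(YAW+np.pi/2)
g=lever(hx,1.4); bot.move_gripper(45); bot.move_to(g+[0,0,90],q)
print(bot.servo_line(g+[0,0,1],speed=120,until_force=15),force())
bot.move_gripper(0,grip_force=25); st=bot.read_state(); print(st["grip_width"],st["grip_force"],st["ee_pos"],force())
for j in np.linspace(1.2,-0.02,7):
    bot.servo_line(lever(hx,j),speed=100); print(round(j,2),force(),bot.read_state()["grip_width"])
bot.move_gripper(45); print(bot.read_state()["clock"],force())
st=bot.read_state(); bot.servo_line(st["ee_pos"]+[0,0,60])
# over to a view
bot.move_to(S(-20,0,270),down(YAW)); P,i=grab("lev"); print(bot.read_state()["clock"])
E
```

```text
hx -54.8994007188976
False [-0.5  0.3 -0.2]
13.613041527289695 31.22121512889862 [504.43842113  80.54143781 150.82667036] [-21.1   4.7  11.4]
1.2 [-14.7  -1.7   8. ] 13.44355477578997
1.0 [-10.8  -2.9   5.7] 13.474859518192298
0.79 [-6.8 -3.2  2.1] 13.67416893797672
0.59 [-1.7 -4.5 -1.3] 13.178017349332356
0.39 [-2.1 -2.6 -0.1] 13.489204751653133
0.18 [-1.3 -2.4  1.8] 13.733087780685024
-0.02 [ 0.5 -1.1  1.7] 13.756893324002544
10.15 [-0.5  0.8  0.8]
12.325
```

View pics/lev.png

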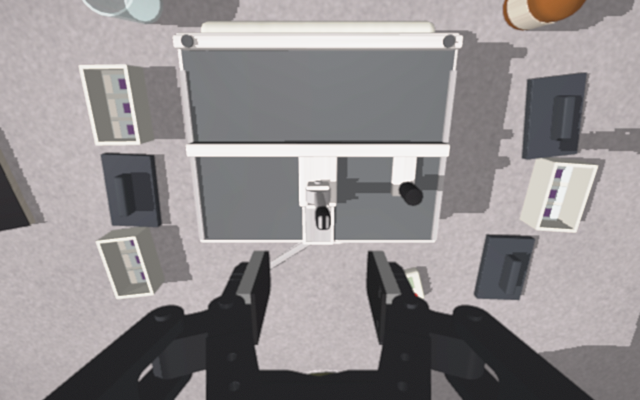

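The lever now stands up, with its end at (322,212), and the knob is at (410,192). Next I'll draw the bar back.

```bash
sed -i 's/561.9,16.5/560.0,16.5/' h.py; python3 - <<'E'
from h import *
P=np.load("pics/lev.npz")["P"];x,y,z=P[...,0],P[...,1],P[...,2]
p=P[(z>157)&(z<172)&(abs(y+84)<30)&(abs(x-514)<40)]; print("knob",rect(p)[:2],len(p))
k=np.array([512.5,np.array(rect(p)[0])[1],152.]); print(k, S(-47.5,-100,47))
p=P[(z>125)&(z<134)&(x>600)&(abs(y)<200)]; print("rail",rect(p))
p=P[(z>125)&(z<134)&(x<600)&(x>540)&(abs(y)<200)]; print("bar",rect(p))
q=down(YAW+np.pi/2); bot.move_gripper(50); bot.move_to(k+[0,0,80],q)
print(bot.servo_line(k,speed=120,until_force=15))
bot.move_gripper(0,grip_force=30); st=bot.read_state(); print(st["grip_width"],st["ee_pos"],force())
e=st["ee_pos"]; print(bot.servo_line(e-RS@[46,0,0],speed=60,until_force=25),force(),bot.read_state()["ee_pos"])
bot.move_gripper(50); bot.servo_line(bot.read_state()["ee_pos"]+[0,0,80]); print(force(),bot.read_state()["clock"])
E
```

```text
knob (array([517.58734131, -83.68835449]), [18.63678550720215, 19.105012893676758]) 296
[512.5        -83.68835449 152.        ] [513.56264867 -83.99787262 152.        ]
rail (array([667.79315186,  17.12848663]), [11.764811515808105, 289.1037292480469], np.float32(-1.5598167))
bar (array([559.32366943,  16.16943359]), [13.49954605102539, 289.0871887207031], np.float32(-1.559181))
False
19.208628051883167 [512.93564789 -83.76130938 152.85821525] [ 0.4 -0.8  5.9]
False [-0.9  0.7  4.5] [466.96746562 -84.26951093 152.88179672]
[-0.2  0.5 -0.3] 17.2917
```

```bash
cat >> h.py <<'E'
def locate(xy,kind,tag,z0=0.,h=250):
    bot.move_to([xy[0]+28,xy[1],h+z0],down(0)); P,img=grab(tag)
    g=img.max(-1); z=P[...,2]-z0
    near=np.hypot(P[...,0]-xy[0],P[...,1]-xy[1])<110
    if kind=="dish": m=near&(z>35)&(z<50)&(g>105)
    else: m=near&(z>32)&(z<50)&(g<110)
    n,lab,s,_=cv2.connectedComponentsWithStats(m.astype(np.uint8),connectivity=8)
    ls=[l for l in range(1,n) if s[l,4]>120]
    rs=[rect(P[lab==l]) for l in ls]; 
    rs.sort(key=lambda r:np.linalg.norm(r[0]-xy)); 
    for r in rs: print(tag,"cand",r[0].round(1),np.round(r[1],1),round(float(r[2]),3))
    return rs[0]
def status(t):
    s=bot.read_state(); print(t,"t=%.1f w=%.1f gf=%.0f"%(s["clock"],s["grip_width"],s["grip_force"]),s["ee_pos"].round(1),s["ft_force"].round(1)); return s
def pick(xy,yaw,z,opening=85,gf=50):
    q=down(yaw); bot.move_gripper(opening)
    bot.move_to([xy[0],xy[1],z+75],q); print("touch",bot.servo_line([xy[0],xy[1],z],speed=140,until_force=15))
    bot.move_gripper(0,grip_force=gf); status("gripped")
E
python3 - <<'E'
from h import *
r=locate((597,287),"dish","p1"); assert abs(r[1][0]-60)<4 and abs(r[1][1]-100)<5
pick(r[0],r[2],24); e=bot.read_state()["ee_pos"]
bot.servo_line(e+[0,0,165],speed=250); s=status("lifted")
t=S(36,88,24+14); bot.move_to(t,down(YAW)); status("over")
bot.servo_line(S(36,88,24+3),speed=60); print(bot.servo_line(S(36,88,22),speed=20,until_force=6)); s=status("down")
e=s["ee_pos"]; print(bot.servo_line(e+RS@[28,0,0.],speed=25,until_force=8)); s=status("rail"); print(inS(s["ee_pos"]))
E
```

```text
p1 cand [598.8 287.3] [ 60.  100.7] 0.025
touch False
gripped t=21.5 w=59.3 gf=55 [599.4 287.6  25.4] [-1.3  0.1  7.4]
lifted t=22.4 w=59.4 gf=54 [598.8 287.3 188.6] [ 0.   0.1 -1.9]
over t=23.1 w=59.6 gf=54 [595.1 105.3 142.6] [ 0.1  0.8 -1. ]
True
down t=23.7 w=59.6 gf=55 [595.2 105.3 130.4] [-2.  -1.3  4.8]
True
rail t=24.4 w=59.3 gf=55 [611.4 105.5 130.5] [-4.9  0.3  5.5]
[52.34061477 88.41049415 25.45391779]
```

```bash
sed -i 's/560.0,16.5/561.4,16.5/' h.py; cat >> h.py <<'E'
def place(y):
    bot.servo_line(bot.read_state()["ee_pos"]+[0,0,165],speed=250); s=status("lifted"); assert s["grip_width"]>50
    bot.move_to(S(36,y,24+14),down(YAW)); s=status("over"); assert s["grip_width"]>50
    bot.servo_line(S(36,y,24+3),speed=60); print(bot.servo_line(S(36,y,20),speed=20,until_force=6)); s=status("down")
    print(bot.servo_line(s["ee_pos"]+RS@[28,0,0.],speed=25,until_force=8)); s=status("rail"); print(inS(s["ee_pos"]))
def release(w=72,up=120):
    bot.move_gripper(w); s=bot.read_state(); bot.servo_line(s["ee_pos"]+[0,0,up],speed=200); status("released")
E
python3 - <<'E'
from h import *
release()
r=locate((370,312),"dish","p2"); assert abs(r[1][0]-60)<4 and abs(r[1][1]-100)<5
pick(r[0],r[2],24); place(0); release()
r=locate((494,-330),"dish","p3"); assert abs(r[1][0]-60)<4 and abs(r[1][1]-100)<5
pick(r[0],r[2],24); place(-88); release()
bot.move_to(S(10,0,270),down(YAW)); P,i=grab("plat"); status("view")
E
```

```text
released t=25.4 w=71.9 gf=0 [610.7 105.4 248.4] [0.7 0.1 0. ]
p2 cand [360.3 307.1] [ 60.1 100.8] 0.137
touch False
gripped t=28.8 w=59.4 gf=54 [360.8 307.5  25.1] [-1.4 -2.   8. ]
lifted t=29.6 w=59.3 gf=54 [360.3 307.1 188.9] [ 0.2  1.  -2. ]
over t=31.0 w=59.2 gf=71 [588.1  20.6 138.9] [-82.3  30.3  23. ]
True
down t=31.6 w=59.4 gf=78 [590.2  19.9 131.4] [-10.5   2.4  12.3]
True
rail t=31.8 w=59.0 gf=76 [590.1  19.9 131.6] [-3.3 -0.2  7.1]
[28.77501224  3.13656406 26.56213416]
released t=32.9 w=72.2 gf=0 [589.6  20.3 249.9] [-0.5 -0.2 -0.2]
p3 cand [ 479.4 -336.3] [ 60. 101.] -0.057
touch False
gripped t=36.4 w=59.6 gf=55 [ 479.9 -336.7   25.3] [0.7 0.2 7.2]
lifted t=37.2 w=59.6 gf=54 [ 479.4 -336.3  188.6] [ 0.9  0.2 -2.7]
over t=38.4 w=59.4 gf=63 [596.3 -70.1 140.8] [-14.3   1.1  -0.2]
True
down t=38.9 w=59.6 gf=60 [595.7 -70.2 130.4] [-4.  -0.2  7.2]
True
rail t=39.1 w=59.4 gf=59 [595.7 -70.2 130.5] [-2.1  0.2  5. ]
[ 33.41095447 -87.03773319  25.45747086]
released t=40.2 w=72.1 gf=0 [595.1 -70.4 248.8] [-0.1 -0.3 -0.6]
view t=41.0 w=71.9 gf=0 [571.5  15.9 373.3] [ 0.2 -0.4  0.2]
```

View pics/plat.png

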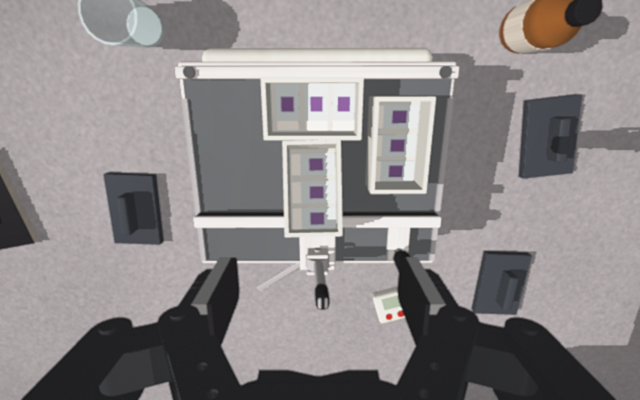

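Approaching sideways at low height knocked things about. Dish1 now lies crosswise at (313,108), dish2 overlaps the bar at (312,187), and dish3 at (402,145) has not reached the rail. I'll measure and mend this, using vertical approaches only.

```bash
cat >> h.py <<'E'
def dishes(P,img):
    z=P[...,2]-105; p=inS(P.reshape(-1,3)) if 0 else (P-O)@RS
    m=(z>34)&(z<56)&(img.max(-1)>105)&(abs(p[...,0])<140)&(abs(p[...,1])<150)
    n,lab,s,_=cv2.connectedComponentsWithStats(m.astype(np.uint8)); out=[]
    for l in range(1,n):
        if s[l,4]>250:
            r=rect(P[lab==l]); zz=P[lab==l]; out.append(r)
            A=np.c_[zz[:,:2]-r[0],np.ones(len(zz))]; k=np.linalg.lstsq(A,zz[:,2]-105,rcond=None)[0]
            print("dish",inS([*r[0],0])[:2].round(1),np.round(r[1],1),"yaw",round(float(r[2]-YAW),3),"tilt,h",k.round(3))
    return out
def barface(P):
    p=(P-O)@RS; z=P[...,2]-105
    m=(z>20)&(z<29)&(p[...,0]<20)&(p[...,0]>-110)&(abs(p[...,1])>70)&(abs(p[...,1])<140)
    x=p[...,0][m]; h,e=np.histogram(x,np.arange(-110,22,2)); print("bar hist",[(int(e[i]),int(h[i])) for i in np.nonzero(h>15)[0]])
E
python3 - <<'E'
from h import *
d=np.load("pics/plat.npz"); dishes(d["P"],d["image"]); barface(d["P"])
E
```

```text
dish [18.8  4.8] [100.4 162.2] yaw -0.001 tilt,h [-4.0000e-02 -3.0000e-03  4.3396e+01]
dish [ 33.1 -87.7] [60.7 99.6] yaw 0.003 tilt,h [4.0000e-03 7.0000e-03 4.0513e+01]
bar hist [(-64, 167), (-62, 191), (-60, 204), (-58, 170), (-56, 202), (-54, 209), (-52, 207), (-14, 90)]
```

```bash
cat >> h.py <<'E'
def fly(p,q,zsafe=215):
    "vertical up, joint move at height, caller descends"
    s=bot.read_state()["ee_pos"]
    if s[2]<zsafe-5: bot.servo_line([s[0],s[1],zsafe],speed=250)
    bot.move_to([p[0],p[1],max(zsafe,p[2])],q)
def setdown(x,y,yaw=0.,push=True):
    q=down(YAW+yaw); fly(S(x,y,0),q); s=status("over"); assert s["grip_width"]>50
    bot.servo_line(S(x,y,31),speed=150); print(bot.servo_line(S(x,y,18),speed=20,until_force=6)); s=status("down")
    if push:
        bot.dwell(.2); print(bot.servo_line(s["ee_pos"]+RS@[30,0,0.],speed=25,until_force=8)); s=status("rail"); print(inS(s["ee_pos"]))
E
python3 - <<'E'
from h import *
d=np.load("pics/plat.npz");P,img=d["P"],d["image"]; p=(P-O)@RS; z=P[...,2]-105
m=(z>30)&(z<75)&(img.max(-1)>105)&(abs(p[...,1])<60)
for lo,hi in((-75,34),(44,104)):
    k=m&(p[...,0]>lo)&(p[...,0]<hi); q=p[k]; r=rect(q); A=np.c_[q[:,:2]-r[0],np.ones(len(q))]
    print(r[0].round(1),np.round(r[1],1),round(float(r[2]),3),np.linalg.lstsq(A,z[k],rcond=None)[0].round(3),q[:,:2].min(0),q[:,:2].max(0))
E
```

```text
[-14.4 -12.3] [95.3 96.6] 0.0 [-5.8000e-02  3.7000e-02  4.7303e+01] [-62.73879162 -59.9684927 ] [33.90179108 35.35879792]
[72.  -2.5] [ 56.  114.9] 1.571 [ 5.90e-02 -1.00e-03  3.97e+01] [ 44.00991793 -59.97684549] [99.99252837 54.87702559]
```

```bash
python3 - <<'E'
from h import *
d=np.load("pics/plat.npz");P,img=d["P"],d["image"]; p=(P-O)@RS; z=P[...,2]-105
m=(z>30)&(z<75)&(img.max(-1)>105)&(abs(p[...,1])<57)&(p[...,1]>-48)
for lo,hi in((-75,34),(44,104)):
    k=m&(p[...,0]>lo)&(p[...,0]<hi); q=p[k]; r=rect(q); A=np.c_[q[:,:2]-r[0],np.ones(len(q))]
    print(r[0].round(1),np.round(r[1],1),round(float(r[2]),3),np.linalg.lstsq(A,z[k],rcond=None)[0].round(3),q[:,:2].min(0),q[:,:2].max(0))
for x in range(-65,36,10):
    k=m&(abs(p[...,0]-x)<5)
    zz=z[k];print(x,k.sum(),np.percentile(zz,[5,50,95]).round(1),end="; ")
E
```

```text
[-14.1   4.7] [60.1 97.2] 0.02 [-3.1000e-02 -3.2000e-02  4.8997e+01] [-62.73879162 -25.92619591] [33.90179108 35.35879792]
[72.   4.7] [ 56.  100.4] 1.571 [ 6.0000e-02 -2.0000e-03  3.9707e+01] [ 44.00991793 -45.49451993] [99.99252837 54.87702559]
-65 127 [30.5 32.2 38.1]; -55 614 [30.3 56.2 68.8]; -45 124 [39.7 64.5 67.1]; -35 111 [37.6 61.8 64.1]; -25 110 [36.6 58.4 61. ]; -15 109 [39.3 55.5 58. ]; -5 107 [33.4 52.7 55.1]; 5 104 [39.2 49.6 52.5]; 15 98 [34.3 46.5 49.1]; 25 94 [38.3 44.1 45.7]; 35 352 [32.1 40.1 42.3];
```

Dish2 sits tilted by about 0.275 rad with its rear end on the bar. I'll grip it with the tool tilted to match, then set it down level at y=+108.

```bash
python3 - <<'E'
from h import *
th=0.275; m=R.from_euler("z",YAW)*R.from_euler("y",th)*R.from_euler("x",np.pi); q=np.roll(m.as_quat(),1)
ax=RS@np.array([np.sin(th),0,np.cos(th)]); g=S(-18.9,4.7,38)
bot.move_gripper(85); bot.move_to(g+70*ax,q); print(bot.servo_line(g,speed=120,until_force=12)); status("at")
bot.move_gripper(0,grip_force=50); s=status("grip"); bot.servo_line(s["ee_pos"]+[0,0,90],speed=150)
setdown(36,108); release(72)
bot.move_to(S(10,0,270),down(YAW)); P,i=grab("plat2"); status("view"); dishes(P,i); barface(P)
E
```

```text
False
at t=42.8 w=85.2 gf=0 [543.1  21.  144.2] [0.4 0.3 0.2]
grip t=43.1 w=59.7 gf=53 [543.   20.9 144. ] [ 0.2 -1.8  7. ]
over t=44.4 w=59.2 gf=54 [595.7 125.3 213.8] [ 0.1 -0.1 -2. ]
True
down t=45.5 w=59.3 gf=53 [596.4 125.  129.3] [1.  1.4 1.2]
True
rail t=46.0 w=59.4 gf=54 [596.4 125.  129.3] [-1.4 -1.   4.3]
[ 36.10756643 108.13437663  24.30753433]
released t=47.0 w=72.2 gf=0 [595.8 125.  247.4] [-0.2 -0.1  0.2]
view t=47.9 w=72.0 gf=0 [571.5  17.5 373.3] [ 1.  -0.1 -0.2]
dish [70.3  4.7] [ 59.5 100.1] yaw -1.568 tilt,h [ 8.0000e-03 -1.0000e-03  4.1041e+01]
dish [ 41.4 107.5] [ 60.9 100.2] yaw 0.015 tilt,h [ 7.0000e-03 -4.0000e-03  4.0287e+01]
dish [ 32.4 -87.8] [60.7 99.9] yaw 0.002 tilt,h [5.0000e-03 6.0000e-03 4.0569e+01]
bar hist [(-66, 28), (-64, 169), (-62, 190), (-60, 196), (-58, 175), (-56, 200), (-54, 204), (-52, 192), (-14, 83), (-6, 91)]
```

View pics/plat2.png

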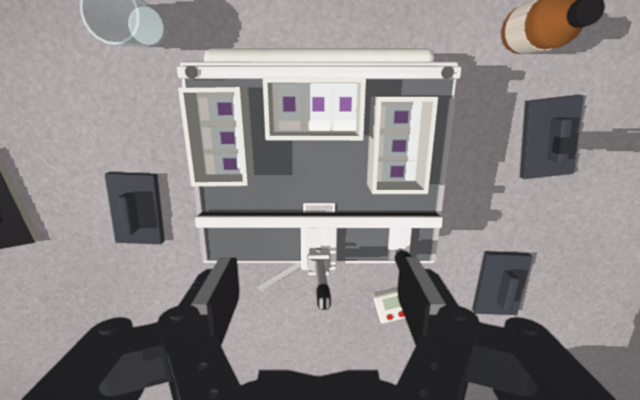

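Dish2 is level at (213,137), dish1 is still crosswise at (314,108), and dish3 is at (402,145). I'll pinch dish1's near wall, drag it off the rail, then regrasp it and turn it.

```bash
python3 - <<'E'
from h import *
q=down(YAW+np.pi/2); g=S(42.0,4.7,46)
bot.move_gripper(30); fly(g,q,235); print(bot.servo_line(g,speed=120,until_force=10)); 
bot.move_gripper(0,grip_force=25); s=status("pinch"); bot.servo_line(s["ee_pos"]+[0,0,3]); bot.servo_line(bot.read_state()["ee_pos"]-RS@[46,0,0],speed=60); bot.servo_line(bot.read_state()["ee_pos"]-[0,0,3.5],speed=30); s=status("dragged")
wx=inS(s["ee_pos"]); print(wx)
bot.move_gripper(30); bot.servo_line(s["ee_pos"]+[0,0,75],speed=200)
c=S(wx[0]+28,4.7,24)
bot.move_gripper(85); bot.servo_line(c+[0,0,60]); print(bot.servo_line(c,speed=120,until_force=10)); status("at")
bot.move_gripper(0,grip_force=50); s=status("grip"); assert s["grip_width"]>55
bot.servo_line(s["ee_pos"]+[0,0,90],speed=200)
setdown(38,10); release(72)
bot.move_to(S(10,0,270),down(YAW)); P,i=grab("plat3"); status("view"); dishes(P,i); barface(P)
E
```

```text
False
pinch t=51.0 w=3.4 gf=27 [603.6  21.6 151.8] [-2.  -0.5  6.3]
dragged t=52.4 w=3.2 gf=27 [558.3  21.1 151.7] [ 0.4 -0.1  3.3]
[-3.03920777  4.64286284 46.71263516]
False
at t=55.0 w=85.3 gf=0 [586.6  21.4 130. ] [ 0.3  0.1 -0.5]
grip t=55.4 w=59.3 gf=55 [586.8  21.5 130.1] [-0.7 -0.2  6.7]
over t=57.4 w=59.3 gf=54 [599.2  26.9 214.4] [ 0.2  0.1 -0.7]
True
down t=58.5 w=59.1 gf=55 [599.5  27.  130. ] [-1.1 -0.7  4.5]
True
rail t=59.3 w=59.2 gf=55 [610.9  27.1 130. ] [-4.6 -0.6  7. ]
[49.61161387 10.04472801 25.04600862]
released t=60.4 w=71.7 gf=0 [610.2  27.1 247.9] [ 0.3  0.3 -0.4]
view t=61.2 w=72.2 gf=0 [571.5  16.7 373.3] [-0.7  0.1  0.9]
dish [50.   9.4] [60.2 99.8] yaw 0.0 tilt,h [ 9.0000e-03 -5.0000e-03  4.0976e+01]
dish [ 41.5 107.4] [ 61.  100.1] yaw 0.015 tilt,h [ 7.0000e-03 -6.0000e-03  4.0261e+01]
dish [ 32.7 -87.7] [60.8 99.3] yaw 0.005 tilt,h [8.0000e-03 5.0000e-03 4.0605e+01]
bar hist [(-64, 182), (-62, 177), (-60, 217), (-58, 156), (-56, 217), (-54, 207), (-52, 181), (-14, 91), (-6, 87), (-4, 19)]
```

View pics/plat3.png

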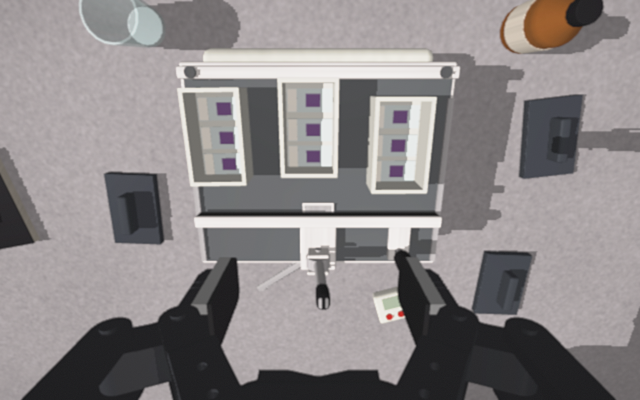

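All three dishes stand lengthwise. I'll regrip the two outer ones and push them flush, then close the bar and lock it.

```bash
cat > flush.py <<'E'
from h import *
for (x,y,yaw,ty) in ((41.5,107.4,0.015,102),(32.7,-87.7,0.004,-88)):
    g=S(x,y,24); bot.move_gripper(75); fly(g,down(YAW+yaw)); print(bot.servo_line(g,speed=130,until_force=10))
    bot.move_gripper(0,grip_force=50); s=status("grip"); z=s["ee_pos"][2]
    bot.servo_line(np.r_[S(40 if x>35 else x,ty,0)[:2],z+2],attitude=down(YAW),speed=60); bot.dwell(.2)
    e=bot.read_state()["ee_pos"]; print(bot.servo_line(e+RS@[30,0,0],speed=25,until_force=8)); s=status("rail")
    print(inS(s["ee_pos"])); bot.servo_line([*s["ee_pos"][:2],z],speed=20,until_force=6); release(72)
# bar: knob
k=S(-100.5,-100,47); k[0]=467; q=down(YAW+np.pi/2)
bot.move_gripper(50); fly(k,q,235); print(bot.servo_line(k,speed=120,until_force=15))
bot.move_gripper(0,grip_force=30); s=status("knob"); print(inS(s["ee_pos"])); 
print("push",bot.servo_line(s["ee_pos"]+RS@[60,0,0],speed=40,until_force=14)); s=status("bar"); print(inS(s["ee_pos"]))
bot.dwell(.3); status("hold"); bot.move_gripper(50); bot.servo_line(s["ee_pos"]+[0,0,85],speed=200)
bot.move_to(S(10,0,270),down(YAW)); P,i=grab("plat4"); status("view"); dishes(P,i)
p=(P-O)@RS; z=P[...,2]-105
for a,b in((40,75),(-60,-40)):
    x=p[...,0][(z>20)&(z<29)&(p[...,1]>a)&(p[...,1]<b)&(p[...,0]<40)&(p[...,0]>-60)]; h,e=np.histogram(x,np.arange(-60,42,2)); print([(int(e[i]),int(h[i])) for i in np.nonzero(h>5)[0]])
x=p[...,0][(z>20)&(z<29)&(p[...,0]>80)]; print("rail",np.percentile(x,[1,50,99]))
m=(z>105)&(z<118)&(abs(p[...,1])<60)&(abs(p[...,0]+60)<60); print("levertop",p[m].mean(0),m.sum())
E
python3 flush.py
```

```text
False
grip t=63.3 w=59.1 gf=56 [602.3 124.3 130.4] [-1.1  0.2  6. ]
True
rail t=64.3 w=59.4 gf=55 [611.1 119.  131.6] [-0.1 -0.  -2. ]
[ 50.73832686 101.99583005  26.59782285]
released t=65.6 w=71.9 gf=0 [610.7 119.  249. ] [-0.5  0.8  0.2]
False
grip t=67.7 w=59.4 gf=56 [595.6 -70.9 130.3] [-0.7  0.6  5.9]
True
rail t=69.0 w=59.4 gf=55 [613.  -70.9 131.3] [-0.3 -0.1 -2.6]
[ 50.62729671 -87.93368262  26.34964156]
released t=70.2 w=72.1 gf=0 [612.6 -70.8 249. ] [ 0.1  0.4 -0.5]
False
knob t=73.3 w=19.3 gf=29 [467.3 -84.6 152.7] [-1.1  0.2  5.7]
[ -95.1977178  -100.12990439   47.65222672]
push True
bar t=74.3 w=19.0 gf=30 [512.8 -84.1 152.6] [-4.8 -0.2  9.7]
[ -49.6671639  -100.12545637   47.62450624]
hold t=74.6 w=18.6 gf=30 [512.8 -84.1 152.6] [-5.2  0.2  7.3]
view t=77.4 w=50.1 gf=0 [571.4  16.4 374.8] [-0.5  0.7 -0.9]
dish [ 50.3 101.4] [ 60.9 100.3] yaw 0.0 tilt,h [ 7.0000e-03 -5.0000e-03  4.0356e+01]
dish [50.4  9.4] [ 60.  100.1] yaw 0.0 tilt,h [ 9.0000e-03 -5.0000e-03  4.0939e+01]
dish [ 50.5 -88.6] [ 60.6 100.1] yaw 0.0 tilt,h [8.0000e-03 6.0000e-03 4.0566e+01]
[(-14, 21), (-12, 41), (-10, 62), (-8, 57), (-6, 37), (-4, 57), (-2, 54), (0, 31)]
[(-14, 12), (-12, 23), (-10, 35), (-8, 30), (-6, 23), (-4, 33), (-2, 34), (0, 20)]
rail [ 83.34067502 106.6871689  111.69360872]
levertop [-55.9362961   -5.09767463 213.01919383] 213
```

View pics/plat4.png

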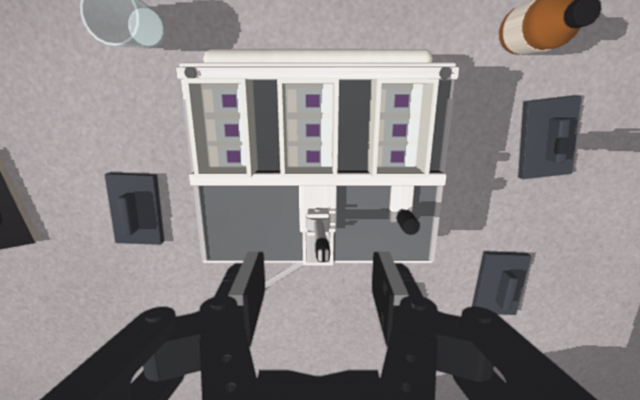

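The bar is up against all three dishes at row 180. I'll grip the lever, keep a light forward push on the bar, and fold the lever down.

```bash
python3 - <<'E'
from h import *
hx=-57.7; q=down(YAW+np.pi/2); bot.move_gripper(45); g=lever(hx,0.0); bot.move_to(g+[0,0,75],q)
print(bot.servo_line(g,speed=120,until_force=12)); bot.move_gripper(0,grip_force=25); s=status("grip"); print(inS(s["ee_pos"]))
print("fwd",bot.servo_line(s["ee_pos"]+RS@[6,0,0],speed=15,until_force=7)); s=status("f"); h2=inS(s["ee_pos"])[0]; print(h2)
h2+=0.5
for j in np.linspace(0.2,1.4,7): bot.servo_line(lever(h2,j),speed=90); print(round(j,2),force())
bot.servo_line(lever(h2,1.46),speed=40); bot.dwell(.3); s=status("end"); p=inS(s["ee_pos"]); print("angle",np.arctan2(p[1],p[2]-22)+.17,p)
bot.move_gripper(45); bot.servo_line(bot.read_state()["ee_pos"]+[0,0,90],speed=200)
bot.move_to(S(10,0,270),down(YAW)); P,i=grab("plat5"); status("view"); dishes(P,i)
p=(P-O)@RS; z=p[...,2]-105
m=(z>30)&(z<75)&(p[...,1]>10)&(p[...,1]<110)&(abs(p[...,0]+57)<12); l=p[m]; k=np.polyfit(l[:,1],l[:,2]-105,1); print("lever slope deg",np.degrees(np.arctan(k[0])),m.sum())
x=p[...,0][(z>20)&(z<29)&(p[...,1]>40)&(p[...,1]<68)&(p[...,0]<40)&(p[...,0]>-30)]; print("bar",np.percentile(x,[1,99]))
E
```

```text
False
grip t=80.2 w=13.5 gf=28 [503.9   4.4 194.7] [-3.3  0.1  6.1]
[-57.64607849 -11.51769107  89.6682804 ]
fwd True
f t=80.4 w=13.8 gf=28 [503.9   4.4 194.7] [-3.9 -0.2  5.9]
-57.65259993173563
0.2 [-6.2  1.8  3.8]
0.4 [-4.9  1.3  1.1]
0.6 [-5.6  2.5 -1.5]
0.8 [-5.7  2.1  0.5]
1.0 [-4.6  1.6 -2.2]
1.2 [-4.   2.8 -4.2]
1.4 [-4.5  2.8 -5. ]
end t=83.0 w=13.7 gf=29 [503.1  81.2 145.9] [-7.8  1.3  0.7]
angle 1.4592099386784951 [-57.61545584  65.26788289  40.88021499]
view t=85.5 w=45.1 gf=0 [571.3  16.8 374.7] [-0.4  0.1 -0.2]
dish [ 50.5 101.5] [60.9 99.7] yaw 0.002 tilt,h [ 6.0000e-03 -7.0000e-03  4.0265e+01]
dish [50.3  9.4] [ 60.1 100.2] yaw 0.001 tilt,h [ 9.0000e-03 -9.0000e-03  4.0957e+01]
dish [ 50.5 -88.6] [ 60.7 100.2] yaw 0.0 tilt,h [7.0000e-03 6.0000e-03 4.0596e+01]
dish [-56.8  37.4] [13.9 40.6] yaw -1.564 tilt,h [-0.045  0.376 41.304]
lever slope deg 20.80641221192149 931
bar [-12.46053421   0.82409835]
```

View pics/plat5.png

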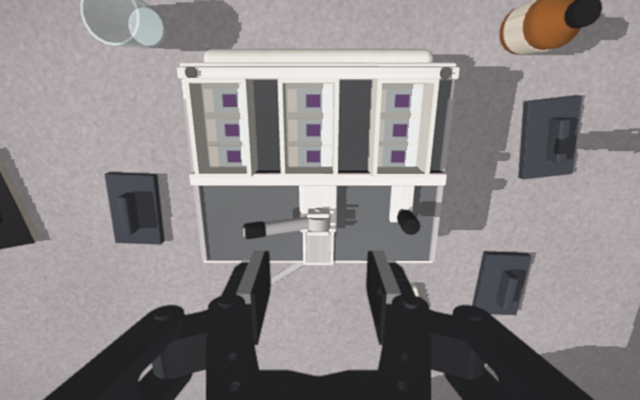

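The lever is folded down (slope about 20.8°) and the dishes are clamped. Now the lids.

```bash
cat >> h.py <<'E'
def lidpose(xy,tag):
    bot.move_to([xy[0]+28,xy[1],250],down(0)); P,img=grab(tag); z=P[...,2]; g=img.max(-1)
    near=(np.hypot(P[...,0]-xy[0],P[...,1]-xy[1])<120)&(g<110)
    n,lab,s,_=cv2.connectedComponentsWithStats((near&(z>8)&(z<50)).astype(np.uint8))
    l=1+np.argmax(s[1:,4]); full=rect(P[lab==l]); bar=rect(P[(lab==l)&(z>33)])
    print(tag,full[0].round(1),np.round(full[1],1),round(float(full[2]),3),"bar",bar[0].round(1),np.round(bar[1],1),round(float(bar[2]),3))
    return full,bar
def dolid(xy,x,y,tag):
    f,b=lidpose(xy,tag); assert abs(b[1][0]-14)<4 and abs(b[1][1]-60)<6 and abs(f[2]-b[2])<.1
    yaw=(f[2]+b[2])/2; bot.move_gripper(45); q=down(yaw); c=b[0]
    bot.move_to([*c,110],q); print("touch",bot.servo_line([*c,36.],speed=120,until_force=10))
    bot.move_gripper(0,grip_force=60); s=status("gripped"); assert 11<s["grip_width"]<17
    off=s["ee_pos"][2]-0.  # tcp height above lid origin
    fly(S(x,y,0),down(YAW),240); s=status("over"); assert 11<s["grip_width"]<17
    bot.servo_line(S(x,y,32+off+14),speed=150); bot.dwell(.2)
    for dx,dy in ((0,0),(2,0),(-2,0),(0,2),(0,-2),(3,2),(-3,-2),(3,-2),(-3,2)):
        hit=bot.servo_line(S(x+dx,y+dy,32+off-3),speed=40,until_force=8); s=status("down"); hz=inS(s["ee_pos"])[2]-off
        print("try",dx,dy,hit,"lid height",round(hz,1))
        if hz<34.5: break
        bot.servo_line(s["ee_pos"]+[0,0,4],speed=60)
    bot.move_gripper(40); bot.servo_line(bot.read_state()["ee_pos"]+[0,0,60],speed=200); status("released")
E
python3 - <<'E'
from h import *
P=np.load("pics/vS.npz")["P"]; p=(P-O)@RS; z=p[...,2]-105
m=(z>30)&(z<75)&(p[...,1]>10)&(p[...,1]<110)&(abs(p[...,0]+55)<12); l=p[m]; print("initial slope",np.degrees(np.arctan(np.polyfit(l[:,1],l[:,2],1)[0])))
dolid((464,298),50.5,101.9,"q1")
E
```

```text
initial slope 23.9904245467668
q1 [473.8 296.6] [ 71.5 111.5] -0.026 bar [473.8 296.9] [13.9 59.7] -0.029
touch False
gripped t=88.9 w=12.8 gf=59 [474.2 297.2  36.9] [-0.  -0.2  6.1]
over t=90.8 w=12.9 gf=58 [610.3 120.  239.6] [-1.3  0.8 -0.7]
down t=91.9 w=12.6 gf=60 [610.9 118.9 173.6] [-0.   0.2  4. ]
try 0 0 True lid height 31.7
released t=92.7 w=39.9 gf=0 [610.7 118.9 233.8] [-0.4 -0.3 -0.3]
```

```bash
python3 - <<'E'
from h import *
dolid((580,-315),50.5,-88,"q2")
dolid((349,-289),50.5,10,"q3")
bot.move_to(S(10,0,270),down(YAW)); P,i=grab("fin"); status("view")
p=(P-O)@RS; z=p[...,2]-105
for y in (101.9,10,-88):
    m=(abs(p[...,1]-y)<44)&(abs(p[...,0]-50)<64)&(z>38)
    q=p[m]; r=rect(q); pl=m&(z<60); A=np.c_[p[pl][:,:2]-r[0],np.ones(pl.sum())]
    print(r[0].round(1),np.round(r[1],1),round(float(r[2]),3),np.linalg.lstsq(A,z[pl],rcond=None)[0].round(3), q[:,2].max()-105)
m=(z>30)&(z<75)&(p[...,1]>10)&(p[...,1]<110)&(abs(p[...,0]+57)<12); l=p[m]; print("slope",np.degrees(np.arctan(np.polyfit(l[:,1],l[:,2],1)[0])))
E
```

```text
q2 [ 589.4 -315.9] [ 71.1 111.3] 0.13 bar [ 588.9 -315.8] [13.9 60.3] 0.129
touch False
gripped t=96.5 w=12.4 gf=59 [ 589.4 -316.1   37. ] [-1.   0.8  5.6]
over t=98.5 w=13.1 gf=58 [612.8 -72.  239.6] [-0.1 -1.3 -0.7]
down t=99.5 w=12.4 gf=60 [612.9 -70.9 173.7] [ 0.  -0.3  4.4]
try 0 0 True lid height 31.6
released t=100.4 w=39.7 gf=0 [612.7 -70.9 233.9] [ 0.1  0.3 -0.6]
q3 [ 349.  -289.6] [ 71.  111.7] -0.029 bar [ 349.4 -289.2] [13.6 59.2] -0.003
touch False
gripped t=103.8 w=12.8 gf=60 [ 349.8 -289.5   36.8] [-1.2  0.7  6.7]
over t=106.3 w=12.4 gf=58 [611.6  25.9 240. ] [-0.3  0.5 -0.6]
down t=107.4 w=13.2 gf=60 [611.9  27.1 173.5] [-0.4 -0.2  5. ]
try 0 0 True lid height 31.7
released t=108.2 w=40.4 gf=0 [611.7  27.  233.7] [ 0.2  0.3 -1.4]
view t=109.0 w=40.0 gf=0 [571.5  16.7 373.4] [ 0.6  0.2 -0.8]
[49.7 97.6] [ 79.3 111.3] 0.002 [-0.0000e+00  1.0000e-03  4.5527e+01] 333.05976450892916
[49.4 10. ] [ 88.  111.9] 0.0 [-0.0000e+00 -1.0000e-03  4.5437e+01] 337.7558926343911
[ 50.4 -84.4] [ 80.7 111.5] 0.0 [-0.0000e+00 -3.0000e-03  4.5656e+01] 333.2273946924374
slope 20.838535513154433
```

View pics/fin.png

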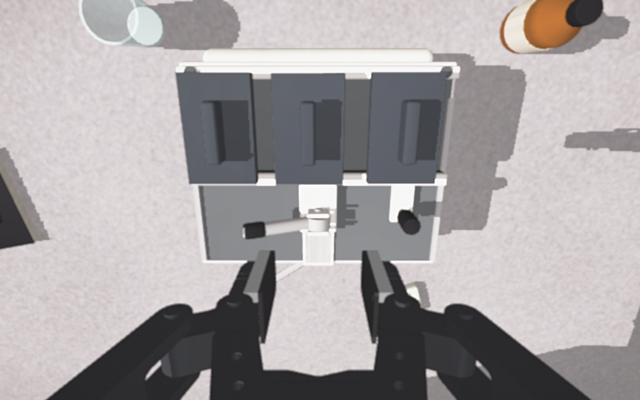

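All three lids are level and home (plate at 45.5 mm). As a last check I'll press the lever end down to confirm it's at its stop, then back off and hand in.

```bash
python3 - <<'E'
from h import *
g=S(-57.6,64,72); bot.move_gripper(0); bot.move_to(g+[0,0,60],down(YAW+np.pi/2)); bot.servo_line(g+[0,0,12],speed=120); bot.dwell(.2)
print(bot.servo_line(g-[0,0,14],speed=20,until_force=18)); s=status("press"); print(inS(s["ee_pos"]))
bot.servo_line(s["ee_pos"]+[0,0,120],speed=150); bot.move_to(S(10,0,270),down(YAW)); P,i=grab("fin2")
p=(P-O)@RS; z=p[...,2]-105
m=(z>30)&(z<75)&(p[...,1]>10)&(p[...,1]<110)&(abs(p[...,0]+57)<12); l=p[m]; print("slope",np.degrees(np.arctan(np.polyfit(l[:,1],l[:,2],1)[0])))
for y in (101.9,10,-88):
    m=(abs(p[...,1]-y)<34)&(abs(p[...,0]-50)<50)&(z>38)&(z<60); print(np.median(z[m]))
status("end"); print(bot.finish_job())
E
```

```text
True
press t=112.3 w=0.2 gf=5 [503.4  80.2 177.2] [-4.5 -0.7  9.2]
[-57.30978162  64.29535645  72.17497506]
slope 20.288972801817394
45.40865005729998
45.46620169754354
45.57215649731863
end t=114.8 w=0.1 gf=0 [571.3  16.8 374.9] [ 0.1 -0.3 -0.6]
the job is handed in; nothing more can be done
None
```

The job is handed in at about 115 s: all three dishes are clamped flush between bar and rail, each with its lid seated, and the lever is locked down. While I was placing dish2 and dish3, the held dishes struck something: dish2 knocked dish1 crosswise and landed tilted on the bar, with wrist force at 82 N against the 120 N limit. I reset all three before clamping.

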